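Feel for the seized roller on the packing track

TASK

One of the six bare rollers of the packing track has seized. Run your fingertips lightly along the tops of the bare rollers, starting with the one next to the end stop and working towards the wooden case, so that every roller that can turn is left visibly turned, and then finish with the fingertips resting lightly on top of the one that did not turn (its yellow crayon stroke is still on top), touching no other roller, and keep them there. Stay on top of the rollers, without reaching down between them or gripping one, and leave the case and everything lying about where it is.

Things in the scene. Friction and masses are not known exactly. Their poses are not given: they have to be found in the camera images.
- track: Bench-top gravity roller conveyor, fixed, level: two green side rails 915 mm long, 274 mm apart, flat tops 30 mm wide and 120 mm above the bench; nine steel rollers across it, six bare, three under the case. Origin: at bench level under the middle of the bare row. x runs along the rollers (away from the robot at yaw 0), y along the row towards the end stop, z up.
- stop_mid (a point): Middle of the top edge of the end stop: a yellow plate 5 mm thick across the whole track, 100 mm beyond the axle of the first bare roller, its top edge 170 mm above the bench (40 mm above the roller tops).
- stop_end (a point): Middle of the top line of the first bare roller, next to the end stop, 130 mm above the bench; fixed to the track, does not turn. The bare rollers are 50 mm in diameter and 230 mm long and lie 90 mm apart, at +-45, +-135 and +-225 mm along the track's y axis; this is the one at +225.
- case_end (a point): The middle of the top line of the last bare roller, next to the wooden case (130 mm above the bench); fixed to the track, does not turn.
- roller_a_mid (a point): Centre of bare roller a, on its axle, 25 mm below its top; 50 mm diameter, 230 mm long. The letters do not follow the order along the row.
- roller_b_mid (a point): Centre of bare roller b, on its axle, 25 mm below its top; 50 mm diameter, 230 mm long. The letters do not follow the order along the row.
- roller_c_mid (a point): Centre of bare roller c, on its axle, 25 mm below its top; 50 mm diameter, 230 mm long. The letters do not follow the order along the row.
- roller_d_mid (a point): Centre of bare roller d, on its axle, 25 mm below its top; 50 mm diameter, 230 mm long. The letters do not follow the order along the row.
- roller_e_mid (a point): Centre of bare roller e, on its axle, 25 mm below its top; 50 mm diameter, 230 mm long. The letters do not follow the order along the row.
- roller_f_mid (a point): Centre of bare roller f, on its axle, 25 mm below its top; 50 mm diameter, 230 mm long. The letters do not follow the order along the row.
- roller_a (a joint): Turn of bare roller a about its axle in rad; 0 at the start, with the yellow crayon stroke (190 mm long, 7.5 mm wide) on top. A free roller turns stiffly in its greased bearings: about 0.5 N along its top moves it and it stops within a few mm when let go. The seized one does not turn by hand.
- roller_b (a joint): Turn of bare roller b about its axle in rad; 0 at the start, with the yellow crayon stroke (190 mm long, 7.5 mm wide) on top. A free roller turns stiffly in its greased bearings: about 0.5 N along its top moves it and it stops within a few mm when let go. The seized one does not turn by hand.
- roller_c (a joint): Turn of bare roller c about its axle in rad; 0 at the start, with the yellow crayon stroke (190 mm long, 7.5 mm wide) on top. A free roller turns stiffly in its greased bearings: about 0.5 N along its top moves it and it stops within a few mm when let go. The seized one does not turn by hand.
- roller_d (a joint): Turn of bare roller d about its axle in rad; 0 at the start, with the yellow crayon stroke (190 mm long, 7.5 mm wide) on top. A free roller turns stiffly in its greased bearings: about 0.5 N along its top moves it and it stops within a few mm when let go. The seized one does not turn by hand.
- roller_e (a joint): Turn of bare roller e about its axle in rad; 0 at the start, with the yellow crayon stroke (190 mm long, 7.5 mm wide) on top. A free roller turns stiffly in its greased bearings: about 0.5 N along its top moves it and it stops within a few mm when let go. The seized one does not turn by hand.
- roller_f (a joint): Turn of bare roller f about its axle in rad; 0 at the start, with the yellow crayon stroke (190 mm long, 7.5 mm wide) on top. A free roller turns stiffly in its greased bearings: about 0.5 N along its top moves it and it stops within a few mm when let go. The seized one does not turn by hand.
- case: Flat nailed-shut wooden case of half-bottles, 265 x 230 x 80 mm, about 3 kg, standing loose on the three covered rollers; its nearer face is 65 mm from the axle of the last bare roller. Origin: centre of its underside. To be left alone.
- crayon: Yellow marking crayon, 12 x 62 x 12 mm, lying on the flat top of the track's side rail nearer the robot. Origin: centre of its underside. To be left alone.
- bottle_red: Dark half-bottle with red capsule, 60 mm diameter, 240 mm tall, standing beyond the track near the end stop. Origin: centre of its foot. To be left alone.
- bottle_gold: Dark half-bottle with gold capsule, 60 mm diameter, 240 mm tall, standing beyond the track near the case. Origin: centre of its foot. To be left alone.
- oiler: Copper oil can, 72 mm diameter, with a thin brass spout to 153 mm height, standing beyond the track. Origin: centre of its foot. To be left alone.
- bung: White silicone barrel bung, 62 mm diameter, 46 mm tall, standing on the case's lid. Origin: centre of its foot. To be left alone.
- mallet: Rubber mallet lying on the bench beyond the end stop, head 60 mm diameter and 100 mm long, handle 230 mm. Origin: under the middle of its head, at bench level. To be left alone.
- spanner: Steel spanner, 170 mm long, lying on the case's lid. Origin: centre of its underside. To be left alone.

How it is judged (in metres and radians):
On the way, in this order (a step that is already met when the one before it is completed fails the run):
1. the fingertips pass low over roller 1 of the row, counted from the end stop (x of the grasp point in the frame of track between -0.11 and 0.11 m and y of the grasp point in the frame of track between 0.195 and 0.255 m and z of the grasp point in the frame of track below 0.175 m), for 0.02 s.
2. the fingertips pass low over roller 2 of the row, counted from the end stop (x of the grasp point in the frame of track between -0.11 and 0.11 m and y of the grasp point in the frame of track between 0.105 and 0.165 m and z of the grasp point in the frame of track below 0.175 m), for 0.02 s.
3. the fingertips pass low over roller 3 of the row, counted from the end stop (x of the grasp point in the frame of track between -0.11 and 0.11 m and y of the grasp point in the frame of track between 0.015 and 0.075 m and z of the grasp point in the frame of track below 0.175 m), for 0.02 s.
4. the fingertips pass low over roller 4 of the row, counted from the end stop (x of the grasp point in the frame of track between -0.11 and 0.11 m and y of the grasp point in the frame of track between -0.075 and -0.015 m and z of the grasp point in the frame of track below 0.175 m), for 0.02 s.
5. the fingertips pass low over roller 5 of the row, counted from the end stop (x of the grasp point in the frame of track between -0.11 and 0.11 m and y of the grasp point in the frame of track between -0.165 and -0.105 m and z of the grasp point in the frame of track below 0.175 m), for 0.02 s.
6. the fingertips pass low over roller 6 of the row, counted from the end stop (x of the grasp point in the frame of track between -0.11 and 0.11 m and y of the grasp point in the frame of track between -0.255 and -0.195 m and z of the grasp point in the frame of track below 0.175 m), for 0.02 s.
At the end, for the whole second after the job is handed in: The five free rollers each stand turned by over 0.25 rad (6 mm of rim); the fingers rest on the seized roller, itself unturned (within 0.1 rad), with 0.3 to 30 N and touch no other bare roller; the case and the other loose things are within 20 mm of where they were ((((value of joint roller_a above 0.25 rad or value of joint roller_a below -0.25 rad) and contact force between the fingers and roller_a below 0.3 N) or (value of joint roller_a between -0.1 and 0.1 rad and contact force between the fingers and roller_a between 0.3 and 30 N)) and (((value of joint roller_b above 0.25 rad or value of joint roller_b below -0.25 rad) and contact force between the fingers and roller_b below 0.3 N) or (value of joint roller_b between -0.1 and 0.1 rad and contact force between the fingers and roller_b between 0.3 and 30 N)) and (((value of joint roller_c above 0.25 rad or value of joint roller_c below -0.25 rad) and contact force between the fingers and roller_c below 0.3 N) or (value of joint roller_c between -0.1 and 0.1 rad and contact force between the fingers and roller_c between 0.3 and 30 N)) and (((value of joint roller_d above 0.25 rad or value of joint roller_d below -0.25 rad) and contact force between the fingers and roller_d below 0.3 N) or (value of joint roller_d between -0.1 and 0.1 rad and contact force between the fingers and roller_d between 0.3 and 30 N)) and (((value of joint roller_e above 0.25 rad or value of joint roller_e below -0.25 rad) and contact force between the fingers and roller_e below 0.3 N) or (value of joint roller_e between -0.1 and 0.1 rad and contact force between the fingers and roller_e between 0.3 and 30 N)) and (((value of joint roller_f above 0.25 rad or value of joint roller_f below -0.25 rad) and contact force between the fingers and roller_f below 0.3 N) or (value of joint roller_f between -0.1 and 0.1 rad and contact force between the fingers and roller_f between 0.3 and 30 N)) and distance of each of case, crayon, bottle_red, bottle_gold, oiler, bung, mallet, spanner from where it was at the start of the episode below 0.02 m); the arm keeps its last pose, push and grip.
It fails at once if the case or another loose thing is moved over 20 mm, lifted or knocked over (distance of any of case, crayon, bottle_red, bottle_gold, oiler, bung, mallet, spanner from where it was at the start of the episode above 0.02 m or angle between any of case, crayon, bottle_red, bottle_gold, oiler, bung, mallet, spanner's own z axis and vertical above 0.25 rad).
It fails at once if a roller is pressed hard (over 40 N) (contact force between the fingers and roller_a above 40 N or contact force between the fingers and roller_b above 40 N or contact force between the fingers and roller_c above 40 N or contact force between the fingers and roller_d above 40 N or contact force between the fingers and roller_e above 40 N or contact force between the fingers and roller_f above 40 N).
It fails at once if the fingers reach down between the rollers or straddle one to grip it (the grasp point sinks below the roller tops) (z of the grasp point in the frame of track below 0.13 m and x of the grasp point in the frame of track between -0.12 and 0.12 m and y of the grasp point in the frame of track between -0.28 and 0.3 m).
It also fails if it takes over 58 s, if anything falls off the work surface, if the arm or the gripper's body presses on something with over 40 N, if the wrist force passes 120 N, or if a joint passes its speed limit or range.

ROBOT

A 6-joint arm with a two-finger parallel gripper is mounted at the origin on the work surface. World frame = base frame: x ahead of the robot, y to its left, z up, the work surface at z = 0. Lengths are in mm, angles in rad, forces in N, time in s.
With the tool pointing down it reaches from about 350 to 875 mm from the base axis. Payload 4.2 kg.
Tool frame: the origin (TCP) lies midway between the tips of the shut fingers; the grasp point (between the pads) lies 19 mm behind it; z points along the fingers, y is the line along which they close (so a half turn about z gives the same grasp; the last joint's range is limited). The gripper opens to 85 mm and grips with 20 to 120 N. Pads are 22 mm wide; open, the fingers measure 114 mm over their backs; the gripper's body (76 mm by 85 mm) begins 54 mm behind the grasp point. The pads swing forward as they close: fully open they stand 13 mm farther back than shut.
Start: joints at [1.429, 0.385, 0.008, 0, -1.194, -0.259], TCP at [243.814, 575.46, 231.312] pointing down, gripper open.
Joint ranges: [-3.14, 3.14], [-1.21, 2.06], [-1.07, 1.41], [-3.16, 2.05], [-2.99, -0.16], [-3.1, 3.1]. Speed limits (rad/s): [2.79, 2.79, 3.14, 3.14, 3.14, 3.14].

INTERFACE

Orientations are given as a unit quaternion [w, x, y, z].
In Python, from cell import bot gives the robot as it stands.
- The arm moves only by the tool play_rows, never from a script. Its argument "commands" is a list that holds one entry, the list of rows, each a list of 5 numbers: the shift along the tool's x, y, z in cm, then the turn about the tool's z in rad, then the finger opening in cm, from 0 to 8.54. A call has 1 to 20 rows; each row is the pose to reach, as a shift and turn from the pose commanded when the call began, along the tool's axes at that moment; what a row does not reach only later rows make up. A row lasts 1/12 s, in which the tool goes at most 41.7 mm and 7.16 degrees, less where a joint would pass 70% of its speed; a pose out of reach is approached as far as the arm can. A call with a gripper value outside its range is refused whole. The fingers move at their own pace and stop on an object; the grip force is fixed at half the most. Time passes only in rows, so rows that repeat a pose let the fingers close. It gives the time, the measured TCP pose, the force, the opening and the grip force at its end, in the units of the state.
- bot.get_obs(): the state, without advancing time (a new reading comes with each control period).
- bot.get_image(name): name is "side" or "top"; returns a dict with "color" (400x640x3 uint8, red, green, blue), "depth" (400x640 float32, mm along the optical axis (not along the pixel's ray), 0 where there is no reading), "camera_matrix" (3x3 intrinsics, pixels), "k1" (the pictures are not rectified: a ray, as slopes to the right and down, at radius r is drawn at 1 + k1 r^2 times it, then the intrinsics apply), "T" (4x4, takes a point from camera to world coordinates). Camera axes: x right, y down, z forward; pixel columns grow to the right and rows downward; lengths in mm; the calibration is good to about 2 mm. A picture is of the moment at which its call begins.
- bot.close_job(): hands the job in; it is judged then, once.
The state is a dict: "time": time; "joint_positions": joint angles; "qd": joint speeds; "joint_torque": joint torques, N m; "tool_pos": TCP position; "orientation": TCP orientation; "contact_force": force on the tool from outside, world axes, zero at the start; "torque": the same for the moment, N m; "grip_width": finger opening in mm; "grip_force": force on a finger pad.
Only numpy, scipy, OpenCV 4.12 (cv2) and the standard library are available. Lean on these libraries where they do the work, as an engineer would, in place of code of your own. Each camera call takes 0.05 s, during which the arm holds its last target. There are 200 camera calls.

## Working session

There is one attempt and no reset: what is moved stays moved. The work goes in short steps, Python scripts to look and compute and a tool call to move; the robot and the scene stay as the last step left them, time stands still between calls to the robot, and variables do not carry over. Pictures are saved under pics/ and viewed, at most 10 in all, crops included, and the job is handed in when it is done.

Besides the shell and the picture viewer there is one more tool, called after ">>>" in YAML: its name, and indented under it one key for each argument. play_rows: Moves the arm, as the interface text tells. Its arguments: {"type":"object","properties":{"commands":{"type":"array"}},"required":["commands"]}

```bash
mkdir -p pics; cat > h.py <<'E'
import numpy as np, cv2
from cell import bot
def grab(n,f=None):
    im=bot.get_image(n)
    if f: cv2.imwrite('pics/'+f,im['color'][:,:,::-1])
    return im
def ray(im,uv):
    K=np.array(im['camera_matrix']);uv=np.array(uv,float).reshape(-1,1,2)
    p=cv2.undistortPoints(uv,K,np.array([im['k1'],0,0,0.]))[:,0]
    T=np.array(im['T']);return T[:3,3],np.c_[p,np.ones(len(p))]@T[:3,:3].T
def plane(im,uv,z):
    o,d=ray(im,uv);return o+d*((z-o[2])/d[:,2])[:,None]
def yellow(im):
    return cv2.inRange(cv2.cvtColor(im['color'],cv2.COLOR_RGB2HSV),(22,110,90),(35,255,255))
def blobs(im,a=25):
    m=yellow(im)
    for c in cv2.findContours(m,0,1)[0]:
        if cv2.contourArea(c)>a: yield cv2.contourArea(c),cv2.minAreaRect(c)
E
python3 - <<'E'
from h import *
s=bot.get_obs();print(s['time'],s['tool_pos'],s['orientation'],s['contact_force'],s['grip_width'])
for n in('side','top'):
    im=grab(n,n+'0.png');print(n,np.round(im['T'],2).tolist())
    for a,r in blobs(im):
        u=[int(r[0][0]),int(r[0][1])];print(a,np.round(r[0]),np.round(r[1]),round(r[2]),plane(im,r[0],130).round(0),im['depth'][u[1],u[0]])
E
```

```text
0.0 [243.61388112 574.92829539 230.1976681 ] [ 1.09263533e-03  9.79966156e-01 -1.99161017e-01 -1.66326964e-04] [-0.34053663 -1.03111071 -0.48526034] 85.11783225023359
side [[0.71, -0.42, 0.57, -5.02], [-0.7, -0.4, 0.59, -612.22], [-0.01, -0.82, -0.58, 726.5], [0.0, 0.0, 0.0, 1.0]]
73.5 [341. 278.] [ 3. 47.] 61 [[ 420. -247.  130.]] 800.30066
85.0 [328. 248.] [ 2. 72.] 63 [[ 469. -165.  130.]] 871.1305
54.5 [307. 228.] [ 2. 68.] 66 [[484. -75. 130.]] 937.00433
34.0 [446. 206.] [11.  6.] 45 [[ 806. -273.  130.]] 817.4139
31.5 [288. 210.] [ 2. 65.] 67 [[500.  14. 130.]] 994.9312
41.5 [271. 195.] [ 2. 62.] 69 [[515. 103. 130.]] 1059.9451
28.5 [256. 181.] [ 1. 59.] 71 [[531. 193. 130.]] 1127.4019
top [[0.01, -0.98, 0.22, 338.47], [-1.0, -0.01, -0.0, 22.61], [0.0, -0.22, -0.98, 1197.34], [0.0, 0.0, 0.0, 1.0]]
58.0 [220. 256.] [ 7. 11.] 14 [[413. 299. 130.]] 1060.6664
114.0 [415. 242.] [ 3. 65.] 7 [[ 458. -254.  130.]] 1064.3292
109.5 [384. 237.] [ 3. 66.] 8 [[ 473. -166.  130.]] 1067.3739
105.5 [353. 231.] [ 3. 65.] 9 [[488. -77. 130.]] 1071.889
110.0 [322. 226.] [ 3. 65.] 10 [[502.  12. 130.]] 1076.2704
108.5 [291. 220.] [ 3. 65.] 11 [[518. 101. 130.]] 1076.9241
104.0 [260. 215.] [ 3. 64.] 12 [[533. 190. 130.]] 1079.6293
53.5 [241. 166.] [7. 9.] 9 [[681. 253. 130.]] 1121.1031
192.0 [221. 208.] [  7. 104.] 12 [[551. 303. 130.]] 1215.4413
26.5 [594. 112.] [33.  2.] 76 [[ 872. -854.  130.]] 1096.7655
87.0 [564. 107.] [47.  6.] 76 [[ 885. -757.  130.]] 1094.5155
48.0 [564.  85.] [31.  4.] 69 [[ 964. -770.  130.]] 1108.8125
588.5 [549. 104.] [105.  16.] 76 [[ 895. -707.  130.]] 1095.2357
```

```bash
python3 -c "
import cv2,numpy as np
a=cv2.imread('pics/side0.png');b=cv2.imread('pics/top0.png')
cv2.imwrite('pics/b0.png',cv2.resize(np.vstack([a,b]),(480,600)))"
```

```text
(no output)
```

View pics/top0.png

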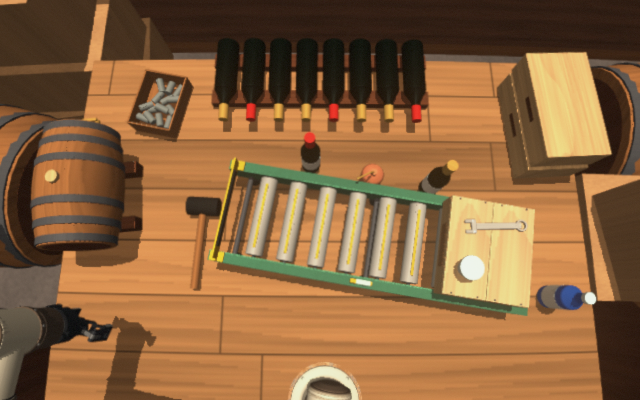

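View pics/side0.png

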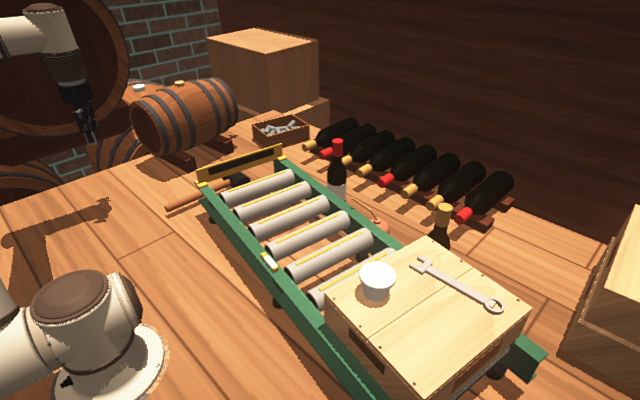

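Top view: the stop is on the left, the six strokes are at columns 260–415 and rows 215–242, and the case is on the right. Side view: the same order, with the strokes at (256,181) to (341,278). Both views agree at z=130, and the row comes out 450 mm long. The track centre is about (496,-32), yaw about -0.167. Next I move above roller 1 with the fingers shut.

>>> play_rows:
  commands:
    - [[1, 0.6, 0, -0.02, 0], [3, 1.8, 0, -0.05, 0], [6, 3.5, 0, -0.08, 0], [9, 5.3, 0, -0.11, 0], [12, 7, 0, -0.14, 0], [15, 8.7, 0, -0.17, 0], [18, 10.5, 0, -0.2, 0], [21, 12.2, 0, -0.233, 0], [24, 13.9, 0, -0.233, 0], [27, 15.7, 0, -0.233, 0], [30, 17.4, 0, -0.233, 0], [33, 19.1, 0, -0.233, 0], [36, 20.9, 0, -0.233, 0], [38.5, 22.3, 0, -0.233, 0], [40.5, 23.5, 0, -0.233, 0], [41.7, 24.2, 0, -0.233, 0], [41.7, 24.2, 0, -0.233, 0], [41.7, 24.2, 0, -0.233, 0], [41.7, 24.2, 0, -0.233, 0]]

```text
time: 1.68
tool_pos: [532.9, 190.2, 231.0]
orientation: [0.0, 0.996, -0.084, -0.0]
contact_force: [-0.7, 0.2, 0.4]
grip_width: 0.1
grip_force: 0.0
```

>>> play_rows:
  commands:
    - [[0, 0, 1, 0, 0], [0, 0, 2.5, 0, 0], [0, 0, 4.5, 0, 0], [0, 0, 6, 0, 0], [0, 0, 7, 0, 0], [0, 0, 7.8, 0, 0], [0, 0, 8.3, 0, 0], [0, 0, 8.5, 0, 0], [0, 0, 8.5, 0, 0], [0, 0, 8.5, 0, 0], [0, 0, 8.5, 0, 0]]

```text
time: 2.6
tool_pos: [533.8, 190.2, 147.1]
orientation: [-0.0, 0.996, -0.084, 0.001]
contact_force: [-0.2, 0.8, 0.2]
grip_width: 0.2
grip_force: 0.0
```

>>> play_rows:
  commands:
    - [[0, 0, 0.5, 0, 0], [0, 0, 1.0, 0, 0], [0, 0, 1.3, 0, 0], [0, 0, 1.5, 0, 0], [0, 0, 1.5, 0, 0], [0, 0, 1.5, 0, 0]]

```text
time: 3.1
tool_pos: [533.3, 189.9, 131.1]
orientation: [0.0, 0.996, -0.084, -0.0]
contact_force: [-0.2, -0.3, 0.7]
grip_width: -0.1
grip_force: 0.0
```

>>> play_rows:
  commands:
    - [[0, 0, 0.05, 0, 0], [0, 0, 0.1, 0, 0], [0, 0, 0.1, 0, 0], [0, 0, 0.1, 0, 0]]

```text
time: 3.43
tool_pos: [533.4, 190.0, 130.4]
orientation: [-0.0, 0.996, -0.084, 0.0]
contact_force: [0.8, 0.3, 0.4]
grip_width: 0.1
grip_force: 0.0
```

>>> play_rows:
  commands:
    - [[0, 0, 0.05, 0, 0], [0, 0, 0.1, 0, 0], [0, 0, 0.1, 0, 0], [0, 0, 0.1, 0, 0]]

```text
time: 3.77
tool_pos: [533.5, 190.0, 130.1]
orientation: [-0.0, 0.996, -0.084, 0.0]
contact_force: [-2.2, -1.0, 6.3]
grip_width: 0.1
grip_force: 2.6
```

>>> play_rows:
  commands:
    - [[0, 0.2, 0, 0, 0], [0, 0.4, 0, 0, 0], [0, 0.6, 0, 0, 0], [0, 0.8, 0, 0, 0], [0, 1.0, 0, 0, 0], [0, 1.2, 0, 0, 0], [0, 1.2, 0, 0, 0]]

```text
time: 4.35
tool_pos: [531.4, 177.7, 129.4]
orientation: [0.0, 0.996, -0.084, 0.0]
contact_force: [-0.8, -0.5, 3.6]
grip_width: -0.1
grip_force: 1.9
```

```bash
python3 - <<'E'
from h import *
s=bot.get_obs();print(s['time'],s['tool_pos'],s['contact_force'])
im=grab('top');cv2.imwrite('pics/t1.png',cv2.resize(im['color'][140:300,200:470,::-1],None,fx=2.9,fy=2.9,interpolation=cv2.INTER_CUBIC))
for a,r in blobs(im): print(a,np.round(r[0]),np.round(r[1]),plane(im,r[0],130).round(0))
E
```

```text
4.35 [531.43294516 177.72458787 129.3779168 ] [-0.82641347 -0.49825585  3.58526342]
113.0 [415. 242.] [ 3. 65.] [[ 458. -254.  130.]]
111.5 [384. 237.] [ 3. 66.] [[ 473. -166.  130.]]
106.5 [353. 231.] [ 3. 65.] [[488. -77. 130.]]
110.0 [322. 226.] [ 3. 65.] [[502.  12. 130.]]
113.5 [291. 220.] [ 3. 65.] [[518. 101. 130.]]
75.0 [565. 107.] [47.  5.] [[ 886. -760.  130.]]
30.5 [564.  85.] [25.  3.] [[ 965. -771.  130.]]
516.5 [547. 105.] [104.  16.] [[ 893. -699.  130.]]
```

View pics/t1.png

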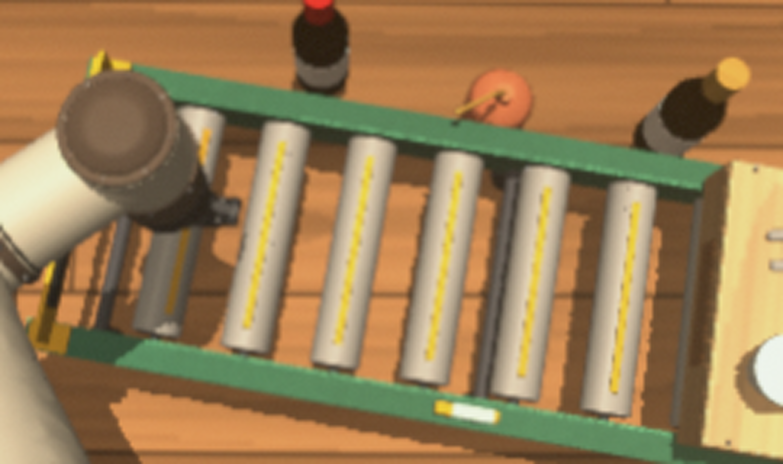

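Contact made at z≈130 with about 6 N, and roller 1's stroke looks shifted towards the case. Repeating the same stroke on roller 2.

>>> play_rows:
  commands:
    - [[0, 0.3, -1, 0, 0], [0, 1.5, -2, 0, 0], [0, 3.5, -2, 0, 0], [0, 5.5, -2, 0, 0], [0, 6.8, -2, 0, 0], [0, 7.2, -1.5, 0, 0], [0, 7.2, -0.8, 0, 0], [0, 7.2, -0.3, 0, 0], [0, 7.2, 0, 0, 0], [0, 7.2, 0, 0, 0], [0, 7.4, 0, 0, 0], [0, 7.6, 0, 0, 0], [0, 7.8, 0, 0, 0], [0, 8.0, 0, 0, 0], [0, 8.2, 0, 0, 0], [0, 8.4, 0, 0, 0], [0, 8.6, 0, 0, 0], [0, 8.8, 0, 0, 0], [0, 9.0, 0, 0, 0]]

```text
time: 5.98
tool_pos: [516.4, 90.3, 129.6]
orientation: [0.0, 0.997, -0.083, -0.0]
contact_force: [-2.1, 0.5, 4.2]
grip_width: 0.2
grip_force: 2.0
```

```bash
cat > look.py <<'E'
from h import *
import sys
s=bot.get_obs();print(s['time'],s['tool_pos'].round(1),s['contact_force'].round(1))
for n in('top','side'):
    im=grab(n,sys.argv[1]+n+'.png');print(n)
    for a,r in blobs(im,15):
        p=plane(im,r[0],130)[0]
        t=np.array([496,-32]);d=p[:2]-t;print(np.round(r[0]),np.round(r[1]),'trackxy',(d@[.986,-.167]).round(),(d@[.167,.986]).round(1)) if abs(d).max()<300 else 0
E
python3 look.py a
```

```text
5.9833 [516.4  90.3 129.6] [-2.1  0.5  4.2]
top
[352. 280.] [5. 5.] trackxy -137.0 -66.3
[415. 242.] [ 3. 65.] trackxy -1.0 -225.8
[384. 237.] [ 3. 66.] trackxy -1.0 -135.8
[353. 231.] [ 3. 65.] trackxy -0.0 -45.5
[322. 226.] [ 3. 65.] trackxy -1.0 44.6
[241. 166.] [7. 9.] trackxy 135.0 311.9
side
[341. 278.] [ 3. 47.] trackxy -39.0 -224.9
[378. 257.] [ 3. 20.] trackxy 68.0 -225.3
[328. 248.] [ 2. 72.] trackxy -5.0 -135.8
[307. 228.] [ 2. 68.] trackxy -4.0 -44.8
[288. 210.] [ 2. 65.] trackxy -4.0 46.3
[291. 192.] [ 2. 25.] trackxy 49.0 112.4
[252. 186.] [ 2. 28.] trackxy -25.0 209.1
```

Rollers 1 and 2 have turned: in the side view their strokes now sit at track y≈209 and 112. Same stroke for 3 to 6.

>>> play_rows:
  commands:
    - [[0, 0.3, -1, 0, 0], [0, 1.5, -2, 0, 0], [0, 3.5, -2, 0, 0], [0, 5.5, -2, 0, 0], [0, 6.8, -2, 0, 0], [0, 7.2, -1.5, 0, 0], [0, 7.2, -0.8, 0, 0], [0, 7.2, -0.3, 0, 0], [0, 7.2, 0, 0, 0], [0, 7.2, 0, 0, 0], [0, 7.4, 0, 0, 0], [0, 7.6, 0, 0, 0], [0, 7.8, 0, 0, 0], [0, 8.0, 0, 0, 0], [0, 8.2, 0, 0, 0], [0, 8.4, 0, 0, 0], [0, 8.6, 0, 0, 0], [0, 8.8, 0, 0, 0], [0, 9.0, 0, 0, 0]]

```text
time: 7.67
tool_pos: [501.3, 1.3, 129.6]
orientation: [0.0, 0.997, -0.083, -0.0]
contact_force: [-2.1, 0.4, 3.7]
grip_width: 0.5
grip_force: 1.9
```

>>> play_rows:
  commands:
    - [[0, 0.3, -1, 0, 0], [0, 1.5, -2, 0, 0], [0, 3.5, -2, 0, 0], [0, 5.5, -2, 0, 0], [0, 6.8, -2, 0, 0], [0, 7.2, -1.5, 0, 0], [0, 7.2, -0.8, 0, 0], [0, 7.2, -0.3, 0, 0], [0, 7.2, 0, 0, 0], [0, 7.2, 0, 0, 0], [0, 7.4, 0, 0, 0], [0, 7.6, 0, 0, 0], [0, 7.8, 0, 0, 0], [0, 8.0, 0, 0, 0], [0, 8.2, 0, 0, 0], [0, 8.4, 0, 0, 0], [0, 8.6, 0, 0, 0], [0, 8.8, 0, 0, 0], [0, 9.0, 0, 0, 0]]

```text
time: 9.25
tool_pos: [486.2, -87.5, 129.6]
orientation: [0.0, 0.997, -0.083, -0.0]
contact_force: [-1.4, 0.5, 3.2]
grip_width: 0.3
grip_force: 1.7
```

```bash
python3 look.py b
```

```text
9.25 [486.2 -87.5 129.6] [-1.4  0.5  3.2]
top
[352. 280.] [5. 5.] trackxy -137.0 -66.3
[382. 247.] [ 3. 45.] trackxy -31.0 -135.6
[415. 242.] [ 3. 65.] trackxy -1.0 -225.9
[241. 166.] [7. 9.] trackxy 135.0 312.1
side
[341. 278.] [ 3. 47.] trackxy -39.0 -224.9
[378. 257.] [ 3. 20.] trackxy 68.0 -225.3
[329. 248.] [ 2. 72.] trackxy -5.0 -135.8
[329. 225.] [ 2. 26.] trackxy 48.0 -67.3
[258. 184.] [ 2. 60.] trackxy -6.0 209.2
```

>>> play_rows:
  commands:
    - [[0, 0.3, -1, 0, 0], [0, 1.5, -2, 0, 0], [0, 3.5, -2, 0, 0], [0, 5.5, -2, 0, 0], [0, 6.8, -2, 0, 0], [0, 7.2, -1.5, 0, 0], [0, 7.2, -0.8, 0, 0], [0, 7.2, -0.3, 0, 0], [0, 7.2, 0, 0, 0], [0, 7.2, 0, 0, 0], [0, 7.4, 0, 0, 0], [0, 7.6, 0, 0, 0], [0, 7.8, 0, 0, 0], [0, 8.0, 0, 0, 0], [0, 8.2, 0, 0, 0], [0, 8.4, 0, 0, 0], [0, 8.6, 0, 0, 0], [0, 8.8, 0, 0, 0], [0, 9.0, 0, 0, 0]]

```text
time: 10.93
tool_pos: [471.0, -176.1, 129.6]
orientation: [0.0, 0.997, -0.083, -0.001]
contact_force: [-1.7, 0.8, 3.9]
grip_width: -0.0
grip_force: 2.1
```

>>> play_rows:
  commands:
    - [[0, 0.3, -1, 0, 0], [0, 1.5, -2, 0, 0], [0, 3.5, -2, 0, 0], [0, 5.5, -2, 0, 0], [0, 6.6, -2, 0, 0], [0, 6.9, -1.5, 0, 0], [0, 6.9, -0.8, 0, 0], [0, 6.9, -0.3, 0, 0], [0, 6.9, 0, 0, 0], [0, 6.9, 0, 0, 0], [0, 7.1, 0, 0, 0], [0, 7.3, 0, 0, 0], [0, 7.5, 0, 0, 0], [0, 7.7, 0, 0, 0], [0, 7.9, 0, 0, 0], [0, 8.1, 0, 0, 0], [0, 8.3, 0, 0, 0], [0, 8.4, 0, 0, 0], [0, 8.4, 0, 0, 0]]

```text
time: 12.52
tool_pos: [458.6, -258.7, 130.0]
orientation: [-0.0, 0.997, -0.083, 0.001]
contact_force: [-0.2, 2.9, 6.1]
grip_width: 0.3
grip_force: 2.6
```

>>> play_rows:
  commands:
    - [[0, 0, -1, 0, 0], [0, 0, -3, 0, 0], [0, 0, -6, 0, 0], [0, 0, -9, 0, 0], [0, 0, -10, 0, 0], [0, 0, -10, 0, 0]]

```text
time: 13.02
tool_pos: [458.9, -259.8, 232.7]
orientation: [0.001, 0.997, -0.083, 0.003]
contact_force: [0.2, 0.1, 0.3]
grip_width: -0.3
grip_force: 0.0
```

```bash
python3 look.py c; python3 -c "
import cv2,numpy as np
b=cv2.imread('pics/ctop.png')[150:300,200:460];a=cv2.imread('pics/cside.png')[140:300,190:450]
cv2.imwrite('pics/c.png',np.vstack([cv2.resize(x,(480,290),interpolation=2) for x in(b,a)]))"
```

```text
13.0167 [ 458.9 -259.8  232.7] [0.2 0.1 0.3]
top
[241. 166.] [7. 9.] trackxy 135.0 311.9
side
[378. 257.] [ 3. 20.] trackxy 68.0 -225.3
[352. 244.] [ 2. 28.] trackxy 50.0 -156.5
[327. 225.] [ 2. 30.] trackxy 43.0 -67.3
[308. 208.] [ 2. 29.] trackxy 45.0 22.4
[286. 194.] [ 1. 35.] trackxy 32.0 112.1
[258. 184.] [ 2. 60.] trackxy -6.0 209.2
```

View pics/c.png

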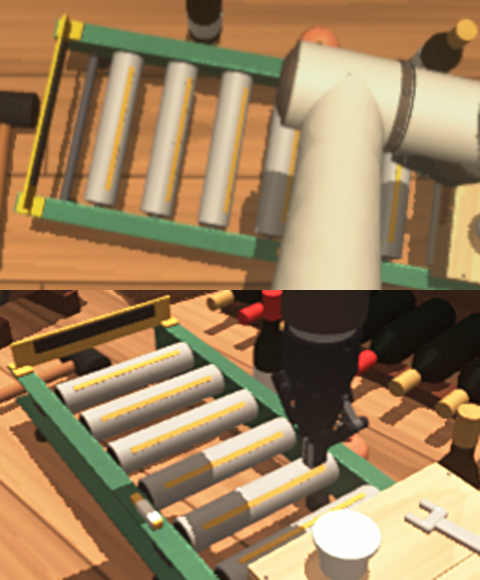

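Only roller 6 still has its stroke on top: side view (378,257), track y -225.3, unchanged. It also dragged back with about 3 N sideways. The other five strokes have moved 16–22 mm. I'll settle on roller 6.

>>> play_rows:
  commands:
    - [[0, -0.6, 1, 0, 0], [0, -0.6, 4, 0, 0], [0, -0.6, 7, 0, 0], [0, -0.6, 8.5, 0, 0], [0, -0.6, 9.2, 0, 0], [0, -0.6, 9.6, 0, 0], [0, -0.6, 9.8, 0, 0], [0, -0.6, 9.95, 0, 0], [0, -0.6, 10, 0, 0], [0, -0.6, 10, 0, 0], [0, -0.6, 10, 0, 0], [0, -0.6, 10, 0, 0], [0, -0.6, 10, 0, 0], [0, -0.6, 10, 0, 0]]

```text
time: 14.28
tool_pos: [458.8, -253.9, 130.1]
orientation: [0.0, 0.996, -0.084, 0.001]
contact_force: [-0.2, 0.8, 3.8]
grip_width: 0.0
grip_force: 1.8
```

```bash
python3 look.py d; python3 -c "
import cv2
a=cv2.imread('pics/dside.png')[140:340,190:510]
cv2.imwrite('pics/d.png',cv2.resize(a,(640,400),interpolation=2))"
```

```text
14.2833 [ 458.8 -253.9  130.1] [-0.2  0.8  3.8]
top
[241. 166.] [7. 9.] trackxy 135.0 312.1
side
[325. 227.] [ 2. 30.] trackxy 34.0 -66.8
[306. 209.] [ 2. 34.] trackxy 37.0 22.3
[289. 193.] [ 2. 29.] trackxy 43.0 112.3
[258. 184.] [ 2. 60.] trackxy -6.0 209.3
```

View pics/d.png

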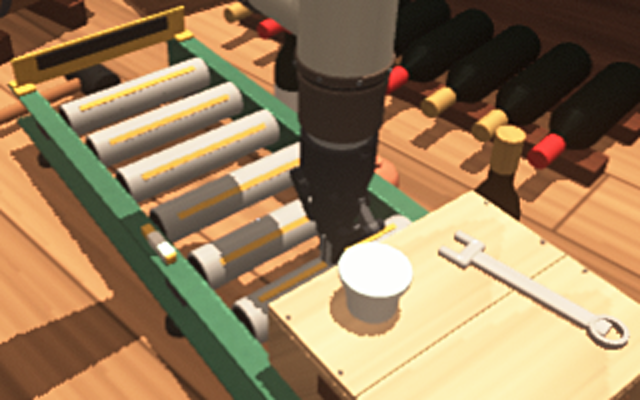

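The fingertips rest on roller 6 at (350,235) with about 4 N. Its stroke is still on top, the bung and spanner are where they were, and strokes 1–5 are turned. Handing in.

```bash
python3 -c "
from cell import bot
print(bot.close_job())"
```

```text
the job is handed in; nothing more can be done
None
```

Job handed in with no verdict returned: rollers 1–5 from the end stop all turned, and the fingertips were left resting with about 4 N on the seized one, roller 6 next to the case.

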